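Put the washed lids back on their canisters

ROBOT

A 6-joint arm with a two-finger parallel gripper is mounted at the origin on a cart in front of the work surface, level with it; the furniture and walls round the work are solid. World frame = base frame: x ahead of the robot, y to its left, z up, the work surface at z = 0. Lengths are in m, angles in degrees, forces in N, time in s.
With the tool pointing down it reaches from about 0.375 to 0.9 m from the base axis. Payload 3.1 kg.
Tool frame: the origin (TCP) lies midway between the tips of the shut fingers; the grasp point (between the pads) lies 19 mm behind it; z points along the fingers, y is the direction in which the jaws open and shut (so a half turn about z gives the same grasp; the last joint's range is limited). The gripper opens to 87 mm and grips with 3 to 60 N. Pads are 19 mm wide; open, the fingers measure 117 mm over their backs; the gripper's body (75 mm by 190 mm) begins 51 mm behind the grasp point.
Start: joints at [56.809, 30.224, 82.088, -0, 67.689, -10.227], TCP at [0.244, 0.575, 0.223] pointing down, gripper open.
Joint ranges: [-176.69, 176.69], [-43.24, 126.21], [12.49, 139.97], [-82, 262], [0, 151.66], [-163.58, 163.58]. Speed limits (degrees/s): [159.86, 159.86, 180, 180, 180, 180].

INTERFACE

Orientations are given as a 3x3 rotation matrix whose columns are the frame's x, y, z axes.
In Python, from rig import status, vision, bot, models gives the robot as it stands.
- The arm moves only by the tool send_rows, never from a script. Its argument "moves" is a list of rows, each a list of 7 numbers: the shift along the tool's x, y, z in units of 25 mm (1.0 is 25 mm), then the turn, a rotation vector about the tool's x, y, z in units of 10 degrees (1.0 is 10 degrees), then the closure, from -1 (fully open) to 1 (shut), so that 0 is half open. In form: [[dx, dy, dz, rx, ry, rz, hand], ...]. A call has 1 to 12 rows; each row shifts and turns the commanded pose from where the row before left it, along the tool's axes as they then stand; what a row does not reach is not made up. A row lasts 1/8 s, in which the tool goes at most 62.5 mm and 10.7 degrees, less where a joint would pass 70% of its speed; a pose out of reach is approached as far as the arm can. A call is refused whole if a number of a shift passes 1 or a number of a turn 1, either way. A call with a gripper value outside its range is refused whole. The fingers move at their own pace and stop on an object; the grip force is fixed at half the most. Time passes only in rows, so rows that do not move let the fingers close. It gives the time, the measured TCP pose, the force and the opening at its end, in the units of the state.
- status.read_state(): the state, without advancing time (a new reading comes with each control period).
- vision.capture(name): name is "side" or "top"; returns a dict with "img" (420x560x3 uint8, red, green, blue), "depth" (420x560 float32, m along the optical axis (not along the pixel's ray), 0 where there is no reading), "fx", "fy", "cx", "cy" (pixels), "pose" (4x4, takes a point from camera to world coordinates). Camera axes: x right, y up, looking along -z (the intrinsics and any distortion apply to the point x, -y, -z); pixel columns grow to the right and rows downward; lengths in m; the calibration is good to about 2 mm. A picture is of the moment at which its call begins.
- bot.hand_in(): hands the job in, once; it reports no verdict.
Trained networks look in the newest picture that a camera, given by its name, has taken for a name from the list of things; names that differ only in an ending like _2 or _b are one class to them, and where a whole thing is asked for, a point or a joint stands for the part that bears it (a point fixed in the world has none). Each returns a list of dicts, best first, with "confidence" (0 to 1); they miss things now and then, are a little off and sometimes report something else, mostly with a low value. They report only what shows in the picture. A call takes as long as a camera call.
- models.masks_of(camera, name): "mask" (420x560 bool, what is visible of it) and "extent" ([left, top, right, bottom] in pixels, round what is visible of it).
- models.landmark_of(camera, name): "point" ([column, row] in pixels: a listed point, or the origin of a listed thing).
The state is a dict: "time_s": time; "joint_positions": joint angles; "qvel": joint speeds; "tau": joint torques, N m; "position": TCP position; "tcp_rot": TCP orientation; "force": force on the tool from outside, world axes, zero at the start; "moment": the same for the moment, N m; "opening": opening from 0.0 (shut) to 1.0 (fully open).
Only numpy, scipy, OpenCV 4.12 (cv2) and the standard library are available. Lean on these libraries where they do the work, as an engineer would, in place of code of your own. Each camera call takes 0.05 s, during which the arm holds its last target.

TASK

The canister lids have been washed and stacked on the round rubber mat: take the stack apart and put each wooden lid on the canister it fits by shape and size, plug down and fully home, with the square ones turned to match. Do not tip the clean lids over or let them down on the worktop, and leave the mug and the kitchen timer where they stand.

Things in the scene. Friction and masses are not known exactly. Their poses are not given: they have to be found in the camera images.
- lid_small_round: Smallest round light wooden lid with a dark edge, the top (fourth) of the stack. Head 36 mm across, 16 mm thick, upright sides; below it a cork plug 6 mm tall, tapering from 23 mm down to 17 mm across; 22 mm tall in all. Origin: centre of the plug's underside; z up; round: its turn does not matter. Its plug only rests on the lid below, up to 5 mm off centre.
- lid_small_square: Smaller square light wooden lid with a dark edge, third from the bottom of the stack. Head 44 x 44 mm with rounded corners, 16 mm thick, upright sides; below it a cork plug 6 mm tall, tapering from 31 to 25 mm wide; 22 mm tall in all. Origin: centre of the plug's underside; z up; x and y run square to the flat sides (quarter turns alike). Its plug only rests on the lid below, up to 5 mm off centre.
- lid_large_round: Larger round light wooden lid with a dark edge, second from the bottom of the stack. Head 60 mm across, 16 mm thick, upright sides; below it a cork plug 6 mm tall, tapering from 46 to 40 mm across; 22 mm tall in all. Origin: centre of the plug's underside; z up; round: its turn does not matter. Its plug only rests on the lid below, up to 5 mm off centre.
- lid_large_square: Largest, square light wooden lid with a dark edge, the bottom of the stack. Head 66 x 66 mm with rounded corners, 16 mm thick, upright sides; below it a cork plug 6 mm tall, tapering from 52 to 46 mm wide; 22 mm tall in all. Origin: centre of the plug's underside; z up; x and y run square to the flat sides (quarter turns alike). Stands on a dark round rubber mat 110 mm across, 12 mm thick.
- canister_small_round: Smallest round blue ceramic canister, empty and open at the top, 35 mm across, 66 mm tall; mouth 27 mm across. Belongs to the 36 mm round lid. Fixed: does not shift. Origin: centre of its underside, on the worktop; z up; round: its turn does not matter. With the lid fully home the lid's head rests on the rim and the lid's origin is 60 mm above this origin.
- canister_small_square: Smaller square blue ceramic canister, empty and open at the top, 43 x 43 mm, 76 mm tall; mouth 35 x 35 mm. Belongs to the 44 mm square lid. Fixed: does not shift. Origin: centre of its underside, on the worktop; z up; x and y run square to the flat sides (quarter turns alike). With the lid fully home the lid's head rests on the rim and the lid's origin is 70 mm above this origin.
- canister_large_round: Larger round blue ceramic canister, empty and open at the top, 59 mm across, 92 mm tall; mouth 50 mm across. Belongs to the 60 mm round lid. Fixed: does not shift. Origin: centre of its underside, on the worktop; z up; round: its turn does not matter. With the lid fully home the lid's head rests on the rim and the lid's origin is 86 mm above this origin.
- canister_large_square: Larger square blue ceramic canister, empty and open at the top, 65 x 65 mm, 84 mm tall; mouth 56 x 56 mm. Belongs to the 66 mm square lid. Fixed: does not shift. Origin: centre of its underside, on the worktop; z up; x and y run square to the flat sides (quarter turns alike). With the lid fully home the lid's head rests on the rim and the lid's origin is 78 mm above this origin.
- kitchen_timer: Round red and white kitchen timer, 60 mm across, 48 mm tall, loose; a bystander among the canisters. Origin: centre of its underside.
- mug: Dark green mug, about 92 mm across and 128 mm with the handle, 95 mm tall, loose; a bystander near a far corner. Origin: on its underside, midway along cup and handle.

How it is judged:
By the outcome, as a careful person would: the job done as asked, in the order asked, and still so for the second after the job is handed in, with the robot touching nothing.
It also fails if it takes over 120 s, if anything falls off the work surface, if the arm or the gripper's body presses on something with over 40 N, if the wrist force passes 120 N, or if a joint passes its speed limit or range.

## Working session

There is one attempt and no reset: what is moved stays moved. The work goes in short steps, Python scripts to look and compute and a tool call to move; the robot and the scene stay as the last step left them, time stands still between calls to the robot, and variables do not carry over. Pictures are saved under pics/ and viewed, and the job is handed in when it is done.

Besides the shell and the picture viewer there is one more tool, called after ">>>" as name(argument=value, ...) on one line, values as JSON. send_rows: Moves the arm, as the interface text tells. Its arguments: {"type":"object","properties":{"moves":{"type":"array"}},"required":["moves"]}

```bash
ls; mkdir -p pics; python3 - <<'E'
from rig import status, vision
import cv2
print(status.read_state())
for n in("side","top"):
    c=vision.capture(n); cv2.imwrite(f"pics/{n}0.png",c["img"][:,:,::-1]); print(n,c["fx"],c["fy"],c["cx"],c["cy"],c["pose"].round(4).tolist() if hasattr(c["pose"],'round') else c["pose"], [k for k in c])
E
```

```text
pics
{'time_s': 0.0, 'joint_positions': array([ 5.68063981e+01,  3.02788265e+01,  8.21600410e+01, -1.09396605e-03,
        6.76892622e+01, -1.02279322e+01]), 'qvel': array([ 0.07574013,  0.02360749,  0.03171048,  0.00265   , -0.0526248 ,
       -0.08304589]), 'tau': array([ 9.23877269e-04, -4.40032017e+01, -1.76599556e+01,  6.34270068e-02,
        5.80123113e-02, -1.58114563e-04]), 'position': array([0.24341836, 0.57481399, 0.22155286]), 'tcp_rot': array([[-9.20741412e-01,  3.90171487e-01, -1.20951640e-03],
       [ 3.90173177e-01,  9.20739569e-01, -1.88105007e-03],
       [ 3.79717503e-04, -2.20388155e-03, -9.99997499e-01]]), 'force': array([0.23652735, 0.19093798, 0.30256237]), 'moment': array([ 0.0034786 , -0.0179508 , -0.01260616]), 'opening': 0.9956525694717201}
side 456.76896751360545 456.76896751360545 274.91497262034284 216.26500239697367 [[0.8977, 0.2471, -0.3648, 0.1672], [-0.4406, 0.5193, -0.7323, -0.889], [0.0085, 0.8181, 0.575, 0.7668], [0.0, 0.0, 0.0, 1.0]] ['img', 'depth', 'fx', 'fy', 'cx', 'cy', 'pose']
top 524.0646249726321 524.0646249726321 270.7862388492538 199.9776611604862 [[0.0227, 0.9894, -0.1435, 0.3938], [-0.9997, 0.0223, -0.0048, 0.0006], [-0.0016, 0.1436, 0.9896, 1.5704], [0.0, 0.0, 0.0, 1.0]] ['img', 'depth', 'fx', 'fy', 'cx', 'cy', 'pose']
```

View pics/side0.png

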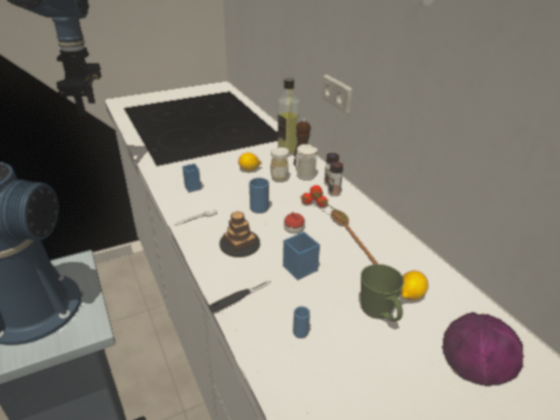

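View pics/top0.png

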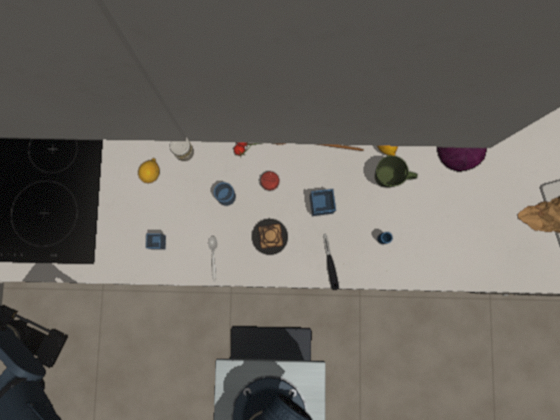

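```bash
cat > h.py <<'E'
import numpy as np, cv2
from rig import status, vision, bot, models
def pts(c):
    d=c["depth"]; v,u=np.mgrid[0:d.shape[0],0:d.shape[1]]
    x=(u-c["cx"])/c["fx"]*d; y=-(v-c["cy"])/c["fy"]*d
    P=np.stack([x,y,-d],-1); M=np.array(c["pose"])
    return P@M[:3,:3].T+M[:3,3]
def proj(c,P):
    M=np.array(c["pose"]); q=(np.atleast_2d(P)-M[:3,3])@M[:3,:3]
    return np.stack([c["fx"]*q[:,0]/-q[:,2]+c["cx"], c["fy"]*-q[:,1]/-q[:,2]+c["cy"]],-1)
H=dict(canister_small_round=.066,canister_small_square=.076,canister_large_round=.092,canister_large_square=.084)
L=["lid_small_round","lid_small_square","lid_large_round","lid_large_square"]
E
python3 - <<'E'
from h import *
import pickle
out={}
for n in("side","top"):
    c=vision.capture(n); P=pts(c)
    names=list(H)+L+["kitchen_timer","mug"]
    out[n]=dict(c=c,m={})
    for k in names:
        r=models.masks_of(n,k); lm=models.landmark_of(n,k)
        out[n]["m"][k]=r
        if not r: print(n,k,"none"); continue
        m=r[0]["mask"]&(c["depth"]>0); Q=P[m]
        print(n,k,len(r),round(r[0]["confidence"],2),np.array(r[0]["extent"]).round(0),m.sum(),"med",np.median(Q,0).round(3),"min",np.percentile(Q,3,0).round(3),"max",np.percentile(Q,97,0).round(3),"lm",[ (np.round(a["point"],1),round(a["confidence"],2)) for a in lm[:1]])
pickle.dump(out,open("o.pkl","wb"))
for n,(a,b,w,hh) in dict(side=(170,150,170,200),top=(130,140,290,130)).items():
    im=out[n]["c"]["img"][b:b+hh,a:a+w,::-1]; s=min(800//w,600//hh)
    cv2.imwrite(f"pics/{n}1.png",cv2.resize(im,None,fx=s,fy=s,interpolation=cv2.INTER_CUBIC))
print(status.read_state()["time_s"])
E
```

```text
side canister_small_round 1 0.76 [294. 307. 310. 340.] 499 med [ 0.505 -0.337  0.046] min [ 0.493 -0.344  0.005] max [ 0.523 -0.313  0.067] lm [(array([300.3, 333.2]), 0.64)]
side canister_small_square 2 0.59 [182. 165. 200. 192.] 447 med [0.481 0.324 0.047] min [0.462 0.317 0.001] max [0.505 0.367 0.076] lm [(array([193.4, 187.7]), 0.69)]
side canister_large_round 1 0.57 [247. 178. 269. 216.] 668 med [0.621 0.124 0.062] min [0.598 0.114 0.006] max [0.651 0.17  0.092] lm [(array([258.2, 208.6]), 0.77)]
side canister_large_square 1 0.59 [281. 232. 321. 280.] 1443 med [ 0.605 -0.16   0.051] min [ 0.574 -0.179  0.001] max [ 0.644 -0.109  0.084] lm [(array([297.5, 265.1]), 0.67)]
side lid_small_round 1 0.62 [229. 212. 242. 223.] 137 med [0.501 0.    0.098] min [ 0.487 -0.011  0.086] max [0.516 0.02  0.102] lm [(array([237.4, 221.4]), 0.55)]
side lid_small_square 1 0.77 [228. 217. 251. 233.] 195 med [ 0.501 -0.01   0.076] min [ 0.485 -0.017  0.06 ] max [0.527 0.02  0.081] lm [(array([297.8, 228.8]), 0.69)]
side lid_large_round 1 0.62 [225. 229. 250. 241.] 159 med [ 0.496 -0.014  0.053] mi
[... 981 characters left out ...]
 188. 337. 215.] 595 med [ 0.615 -0.144  0.019] min [ 0.578 -0.173 -0.001] max [ 0.644 -0.109  0.088] lm [(array([323.3, 204.2]), 0.93)]
top lid_small_round none
top lid_small_square 1 0.45 [264. 230. 279. 244.] 39 med [ 0.526 -0.006  0.078] min [ 0.493 -0.012  0.071] max [0.533 0.023 0.084] lm [(array([268.9, 237.4]), 0.58)]
top lid_large_round none
top lid_large_square none
top kitchen_timer 1 0.76 [259. 172. 281. 192.] 309 med [0.675 0.015 0.037] min [ 0.651 -0.009  0.014] max [0.701 0.039 0.048] lm [(array([265.7, 181.6]), 0.73)]
top mug 1 0.76 [372. 154. 417. 186.] 941 med [ 0.709 -0.351  0.041] min [ 0.663 -0.404  0.003] max [ 0.744 -0.298  0.096] lm [(array([391.8, 176.3]), 0.73)]
2.2
```

View crops.

View pics/side1.png

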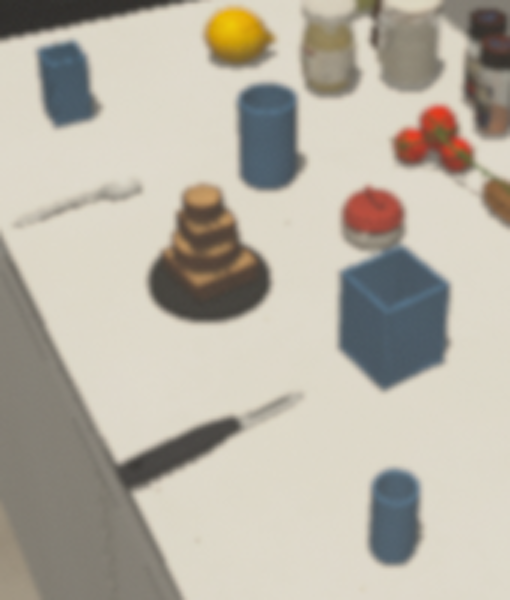

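View pics/top1.png

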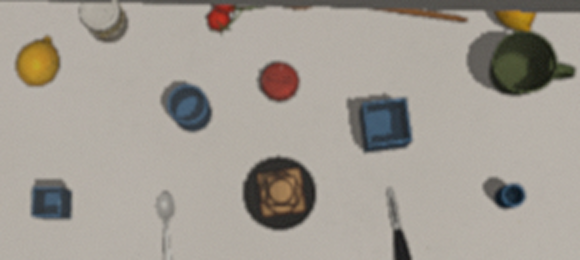

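```bash
cat > fit.py <<'E'
from h import *
from scipy.optimize import minimize
def rect(dx,dy,yaw,s,r):
    c,sn=np.cos(yaw),np.sin(yaw); a=np.abs(c*dx+sn*dy); b=np.abs(-sn*dx+c*dy)
    h=s/2-r; qx=a-h; qy=b-h
    return np.hypot(np.maximum(qx,0),np.maximum(qy,0))+np.minimum(np.maximum(qx,qy),0)-r
def circ(dx,dy,yaw,s,r): return np.hypot(dx,dy)-s/2
# part: (shape, paramindex x,y,yaw, z0,z1,s0,s1, sign)
def render(c,roi,parts,p,zs,ss=2):
    u0,v0,u1,v1=roi
    g=(np.arange(ss)+.5)/ss-.5
    u=(np.arange(u0,u1)[:,None]+g).ravel(); v=(np.arange(v0,v1)[:,None]+g).ravel()
    U,V=np.meshgrid(u,v)
    M=np.array(c["pose"]); d=np.stack([(U-c["cx"])/c["fx"],-(V-c["cy"])/c["fy"],-np.ones_like(U)],-1)@M[:3,:3].T; o=M[:3,3]
    Z=np.zeros(U.shape)
    done=np.zeros(U.shape,bool)
    for z in zs:
        t=(z-o[2])/d[...,2]; X=o[0]+t*d[...,0]; Y=o[1]+t*d[...,1]
        ins=np.zeros(U.shape,bool)
        for (f,ix,iy,iw,z0,z1,s0,s1,sg) in parts:
            if z0<=z<=z1:
                s=s0+(s1-s0)*(z-z0)/(z1-z0); w=p[iw] if iw is not None else 0
                k=f(X-p[ix],Y-p[iy],w,s,.004)<0
                ins=(ins|k) if sg>0 else (ins&~k)
        n=ins&~done; Z[n]=z; done|=n
    return Z
def fit(cams,c3,parts,p0,zmax,step=.003,verbose=True):
    zs=np.arange(zmax,0.0005,-.002)
    data=[]
    for c in cams:
        x,y=p0[0],p0[1]; R=.075
        B=proj(c,[[x+a,y+b,z] for a in(-R,R) for b in(-R,R) for z in(0,zmax)])
        roi=(int(B[:,0].min()),int(B[:,1].min()),int(B[:,0].max()),int(B[:,1].max()))
        Zm=pts(c)[roi[1]:roi[3],roi[0]:roi[2],2].copy(); ok=c["depth"][roi[1]:roi[3],roi[0]:roi[2]]>0
        data.append((c,roi,Zm,ok))
    def cost(p):
        e=0
        for c,roi,Zm,ok in data:
            ss=2
            Z=render(c,roi,parts,p,zs,ss); h,w=Zm.shape
            Z=Z.reshape(h,ss,w,ss).mean((1,3))
            e+=np.minimum(np.abs(Z-Zm),.03)[ok].mean()*1000
        return e
    n=len(p0); S=np.vstack([p0]+[np.array(p0)+np.eye(n)[i]*(c3[i]) for i in range(n)])
    r=minimize(cost,p0,method="Nelder-Mead",options=dict(initial_simplex=S,xatol=1e-4,fatol=1e-4,maxiter=60*n))
    return r.x,r.fun
CAN={"canister_small_round":(circ,.066,.035,.027),"canister_small_square":(rect,.076,.043,.035),"canister_large_round":(circ,.092,.059,.050),"canister_large_square":(rect,.084,.065,.056)}
def canparts(k):
    f,h,o,i=CAN[k]; return [(f,0,1,2 if f is rect else None,0,h,o,o,1),(f,0,1,2 if f is rect else None,.004,h+.001,i,i,-1)]
E
cat > run1.py <<'E'
from fit import *
import pickle
o=pickle.load(open("o.pkl","rb")); S,T=o["side"]["c"],o["top"]["c"]
for c in(S,T):
    P=pts(c)
    for q in [(.45,.1),(.45,-.1),(.6,.25),(.55,-.25),(.6,.03)]:
        u=proj(c,[[*q,0]])[0].round().astype(int); print(q,(P[u[1]-2:u[1]+3,u[0]-2:u[0]+3,2]*1000).round(1).mean(),P[u[1]-2:u[1]+3,u[0]-2:u[0]+3,2].std()*1000)
G={"canister_small_round":(.510,-.327),"canister_small_square":(.486,.343),"canister_large_round":(.628,.143),"canister_large_square":(.61,-.142)}
res={}
for k,g in G.items():
    sq="square" in k
    for nm,cams in (("both",[S,T]),("side",[S]),("top",[T])):
        best=None
        for y0 in ([-.35,.15,.5] if sq and nm=="both" else [res.get(k,[0,0,0])[2]] if sq else [None]):
            p0=list(g)+([y0] if sq else [])
            r=fit(cams,[.006,.006,.3],canparts(k),p0,CAN[k][1])
            if best is None or r[1]<best[1]: best=r
        x=best[0]; 
        if nm=="both": res[k]=x
        print(k,nm,(x[:2]*1000).round(1),np.degrees(x[2:]).round(1),round(best[1],3))
pickle.dump(res,open("can.pkl","wb"))
E
time python3 run1.py
```

```text
(0.45, 0.1) 0.14 1.3957718769436356
(0.45, -0.1) 0.09199999999999997 1.6367263922651727
(0.6, 0.25) -0.37599999999999995 1.852154227698951
(0.55, -0.25) 8.06 21.82509026455012
(0.6, 0.03) -0.003999999999999986 1.380190798027829
(0.45, 0.1) 1.308 3.2086823418058024
(0.45, -0.1) 0.19600000000000006 3.3123960455851
(0.6, 0.25) -0.488 2.8588860792937525
(0.55, -0.25) -0.4599999999999999 3.75410429761377
(0.6, 0.03) 0.16400000000000003 3.7472244599655733
canister_small_round both [ 512.8 -326. ] [] 4.521
canister_small_round side [ 510.1 -326.7] [] 1.191
canister_small_round top [ 513.4 -326.1] [] 3.039
canister_small_square both [487.3 343.1] [1.4] 5.549
canister_small_square side [484.  340.4] [2.2] 2.095
canister_small_square top [487.9 343.2] [1.7] 2.998
canister_large_round both [630.8 145. ] [] 9.817
canister_large_round side [627.2 142.5] [] 6.084
canister_large_round top [631.1 145.3] [] 3.19
canister_large_square both [ 612.5 -142.1] [8.6] 6.426
canister_large_square side [ 608.8 -143.3] [8.2] 2.54
canister_large_square top [ 613.1 -142. ] [8.5] 3.223
real	2m12.068s
user	2m9.189s
sys	0m0.839s
```

```bash
cat > run2.py <<'E'
from fit import *
import pickle
o=pickle.load(open("o.pkl","rb")); S,T=o["side"]["c"],o["top"]["c"]
# params: mat xy(0,1), lsq xy yaw (2,3,4), lr xy(5,6), ssq xy yaw(7,8,9), sr xy (10,11)
parts=[(circ,0,1,None,0,.012,.11,.11,1)]
z=.012
for f,ix,iw,a,b,h in [(rect,2,4,.046,.052,.066),(circ,5,None,.040,.046,.060),(rect,7,9,.025,.031,.044),(circ,10,None,.017,.023,.036)]:
    parts+=[(f,ix,ix+1,iw,z,z+.006,a,b,1),(f,ix,ix+1,iw,z+.006,z+.022,h,h,1)]; z+=.022
x,y=.504,.003
for nm,cams in (("both",[S,T]),("side",[S]),("top",[T])):
  best=None
  for a in (-.3,.3):
   for b in (-.3,.3):
    if nm!="both" and (a,b)!=(-.3,-.3): continue
    if nm=="both": p0=[x,y,x,y,a,x,y,x,y,b,x,y]
    else: p0=list(bb)
    s=[.005,.005,.005,.005,.3,.005,.005,.005,.005,.3,.005,.005]
    r=fit(cams,s,parts,p0,.1)
    r=fit(cams,[v/2 for v in s],parts,list(r[0]),.1)
    if best is None or r[1]<best[1]: best=r
  if nm=="both": bb=best[0]; pickle.dump(bb,open("lid.pkl","wb"))
  p=best[0]; print(nm,round(best[1],3),"mat",(p[:2]*1e3).round(1),"lsq",(p[2:4]*1e3).round(1),np.degrees(p[4]).round(1),"lr",(p[5:7]*1e3).round(1),"ssq",(p[7:9]*1e3).round(1),np.degrees(p[9]).round(1),"sr",(p[10:]*1e3).round(1))
E
time python3 run2.py
```

```text
both 6.675 mat [511.8  10.5] lsq [511.6   8.1] -81.3 lr [509.2   8.7] ssq [510.1   7.8] -88.1 sr [507.9   8.6]
side 3.024 mat [509.2  10.6] lsq [508.3   6.8] -81.0 lr [507.4   8.7] ssq [507.9   6.3] -83.8 sr [504.6   8.1]
top 3.087 mat [512.3  10.6] lsq [512.1   8. ] -81.3 lr [509.5   8.7] ssq [511.4   7.9] -88.5 sr [508.3   8.4]
real	5m29.650s
user	5m24.788s
sys	0m1.198s
```

>>> send_rows(moves=[[0, 0, 0, 0, 0, 0.67, -1], [0, 0, 0, 0, 0, 0.67, -1], [0, 0, 0, 0, 0, 0.67, -1], [0, 0, 0, 0, 0, 0.67, -1], [0, 0, 0, 0, 0, 0.67, -1], [0, 0, 0, 0, 0, 0.67, -1], [0, 0, 0, 0, 0, 0.67, -1], [0, 0, 0, 0, 0, 0.67, -1], [0, 0, 0, 0, 0, 0.67, -1], [0, 0, 0, 0, 0, 0.67, -1], [0, 0, 0, 0, 0, 0, -1]])

```text
time_s: 3.58
position: [0.2438, 0.5754, 0.2226]
tcp_rot: [[-0.002, 1.0, -0.0], [1.0, 0.002, -0.0], [-0.0, -0.0, -1.0]]
force: [0.3, -0.6, -0.0]
opening: 1.001
```

```bash
python3 - <<'E'
from h import *
import pickle
o=pickle.load(open("o.pkl","rb"))
for n in o:
    c=o[n]["c"];P=pts(c)
    m=(P[...,2]>.15)&(np.abs(P[...,1])<.4)&(P[...,0]>.5)&(c["depth"]>0)
    print(n,m.sum(),np.percentile(P[m][:,0],[1,10,50,90]).round(3),np.percentile(P[m][:,2],[1,50,99]).round(3))
E
```

```text
side 41944 [0.946 0.957 0.959 0.961] [0.156 0.404 0.613]
top 77504 [0.631 0.632 0.632 0.633] [0.662 0.989 1.144]
```

>>> send_rows(moves=[[-0.95, 0.44, 0, 0, 0, 0, -1], [-0.95, 0.44, 0, 0, 0, 0, -1], [-0.95, 0.44, 0, 0, 0, 0, -1], [-0.95, 0.44, 0, 0, 0, 0, -1], [-0.95, 0.44, 0, 0, 0, 0, -1], [-0.95, 0.44, 0, 0, 0, 0, -1], [-0.95, 0.44, 0, 0, 0, 0, -1], [-0.95, 0.44, 0, 0, 0, 0, -1], [-0.95, 0.44, 0, 0, 0, 0, -1], [-0.95, 0.44, 0, 0, 0, 0, -1], [-0.95, 0.44, 0, 0, 0, 0, -1], [-0.95, 0.44, 0, 0, 0, 0, -1]])

```text
time_s: 5.08
position: [0.3764, 0.2898, 0.2227]
tcp_rot: [[-0.003, 1.0, 0.001], [1.0, 0.003, 0.0], [0.0, 0.001, -1.0]]
force: [-0.3, 0.2, -0.2]
opening: 0.999
```

>>> send_rows(moves=[[-0.95, 0.44, 0, 0, 0, 0, -1], [-0.95, 0.44, 0, 0, 0, 0, -1], [-0.95, 0.44, 0, 0, 0, 0, -1], [-0.95, 0.44, 0, 0, 0, 0, -1], [-0.95, 0.44, 0, 0, 0, 0, -1], [-0.95, 0.44, 0, 0, 0, 0, -1], [-0.95, 0.44, 0, 0, 0, 0, -1], [-0.95, 0.44, 0, 0, 0, 0, -1], [-0.95, 0.44, 0, 0, 0, 0, -1], [-0.95, 0.44, 0, 0, 0, 0, -1], [-0.95, 0.44, 0, 0, 0, 0, -1], [0, 0, 0, 0, 0, 0, -1]])

```text
time_s: 6.58
position: [0.4983, 0.028, 0.2227]
tcp_rot: [[0.0, 1.0, 0.001], [1.0, -0.0, -0.0], [-0.0, 0.001, -1.0]]
force: [0.4, -0.2, 0.2]
opening: 1.001
```

>>> send_rows(moves=[[-0.41, 0.19, 0, 0, 0, 0, -1], [-0.41, 0.19, 0, 0, 0, 0, -1], [0, 0, 0.8, 0, 0, 0, -1], [0, 0, 0.8, 0, 0, 0, -1], [0, 0, 0.8, 0, 0, 0, -1], [0, 0, 0.8, 0, 0, 0, -1], [0, 0, 0.5, 0, 0, 0, -1], [0, 0, 0.3, 0, 0, 0, -1], [0, 0, 0, 0, 0, 0, -1]])

```text
time_s: 7.7
position: [0.5066, 0.0089, 0.1223]
tcp_rot: [[-0.001, 1.0, -0.001], [1.0, 0.001, 0.0], [0.0, -0.001, -1.0]]
force: [-0.1, 0.0, 0.4]
opening: 1.002
```

```bash
python3 - <<'E'
from h import *
c=vision.capture("side"); im=c["img"][150:300,150:350,::-1]
cv2.imwrite("pics/side2.png",cv2.resize(im,None,fx=4,fy=4,interpolation=cv2.INTER_CUBIC))
E
```

```text
(no output)
```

View pics/side2.png

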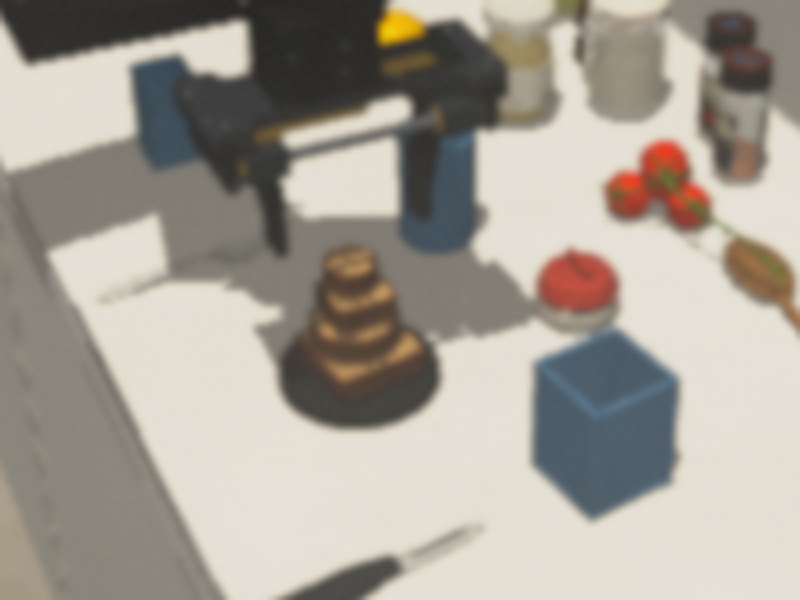

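```bash
python3 - <<'E'
from h import *
for n in("side","top"):
    c=vision.capture(n); P=pts(c)
    m=(P[...,2]>.125)&(P[...,2]<.165)&(abs(P[...,1]-.009)<.04)&(abs(P[...,0]-.507)<.08)&(c["depth"]>0)
    Q=P[m]; A=Q[Q[:,0]<.507];B=Q[Q[:,0]>.507]
    for q in(A,B):
        if len(q): print(n,len(q),"x",np.percentile(q[:,0],[2,10,50,90,98]).round(4),"y",np.percentile(q[:,1],[2,10,50,90,98]).round(4))
c=vision.capture("side");P=pts(c)
m=(P[...,2]>.09)&(P[...,2]<.15)&(abs(P[...,1]-.009)<.04)&(abs(P[...,0]-.507)<.08)&(abs(P[...,0]-.507)>.035)
print(np.percentile(P[m][:,2],[0,1,2,5,10]).round(4))
E
```

```text
side 75 x [0.4501 0.4518 0.4551 0.4609 0.4621] y [-0.0043 -0.0029  0.0001  0.0133  0.0167]
side 92 x [0.5488 0.5494 0.5508 0.558  0.5616] y [-0.004  -0.0029  0.0005  0.0156  0.0179]
[0.1217 0.1228 0.1245 0.1248 0.1256]
```

>>> send_rows(moves=[[0, 0, 0.5, 0, 0, 0, -1], [0, 0, 0.5, 0, 0, 0, -1], [0, 0, 0.48, 0, 0, 0, -1], [0, 0, 0, 0, 0, 0, -1], [0, 0, 0, 0, 0, 0, 0.2], [0, 0, 0, 0, 0, 0, 0.2], [0, 0, 0, 0, 0, 0, 0.2], [0, 0, 0, 0, 0, 0, 1], [0, 0, 0, 0, 0, 0, 1], [0, 0, 0, 0, 0, 0, 1], [0, 0, 0, 0, 0, 0, 1], [0, 0, 0, 0, 0, 0, 1]])

```text
time_s: 9.4
position: [0.5067, 0.0089, 0.0856]
tcp_rot: [[-0.001, 1.0, 0.0], [1.0, 0.001, -0.0], [-0.0, 0.0, -1.0]]
force: [0.8, 0.3, 1.4]
opening: 0.402
```

>>> send_rows(moves=[[0, 0, -0.2, 0, 0, 0, 1], [0, 0, -0.3, 0, 0, 0, 1], [0, 0, -0.5, 0, 0, 0, 1], [0, 0, -0.5, 0, 0, 0, 1], [0, 0, -0.5, 0, 0, 0, 1], [0, 0, -0.5, 0, 0, 0, 1], [0, 0, -0.5, 0, 0, 0, 1], [0, 0, 0, 0, 0, 0, 1]])

```text
time_s: 10.4
position: [0.5075, 0.0087, 0.1617]
tcp_rot: [[-0.001, 1.0, 0.003], [1.0, 0.001, -0.001], [-0.001, 0.003, -1.0]]
force: [0.5, -0.4, -0.8]
opening: 0.398
```

```bash
python3 - <<'E'
from h import *
import pickle
o=dict(side=vision.capture("side"),top=vision.capture("top")); pickle.dump(o,open("o3.pkl","wb"))
im=np.hstack([cv2.resize(o["side"]["img"][170:270,190:290],None,fx=4,fy=4,interpolation=cv2.INTER_CUBIC),cv2.resize(o["top"]["img"][190:290,220:320],None,fx=4,fy=4,interpolation=cv2.INTER_CUBIC)])
cv2.imwrite("pics/3.png",im[:,:,::-1])
E
```

```text
(no output)
```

View pics/3.png

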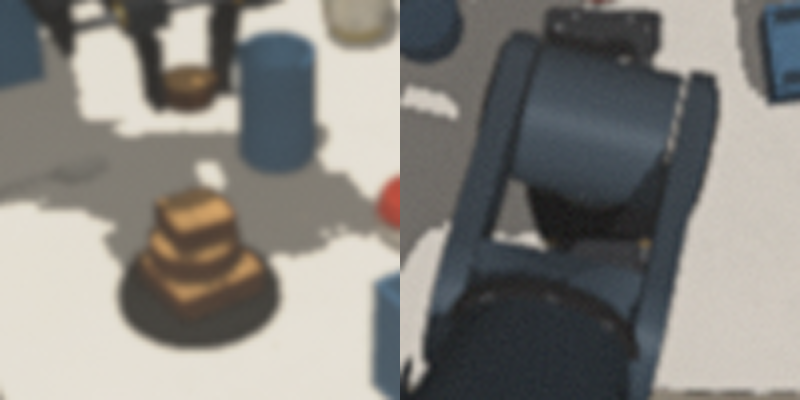

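```bash
cat > held.py <<'E'
from h import *
import pickle,sys
from scipy.optimize import minimize
# overlay predicted head outline
def outline(c,x,y,z,s,yaw=None):
    t=np.linspace(0,2*np.pi,40,endpoint=False)
    if yaw is None: X=np.stack([np.cos(t),np.sin(t)],-1)*s/2
    else:
        X=np.array([[1,1],[-1,1],[-1,-1],[1,-1]])*s/2; R=np.array([[np.cos(yaw),-np.sin(yaw)],[np.sin(yaw),np.cos(yaw)]]); X=X@R.T
    pp=np.vstack([np.c_[X+[x,y],np.full(len(X),zz)] for zz in(z,z+.016)])
    return cv2.convexHull(proj(c,pp).astype(np.float32))[:,0]
E
python3 - <<'E'
from held import *
o=pickle.load(open("o3.pkl","rb")); c=o["side"]
k=6;u0,v0=215,175
im=cv2.resize(c["img"][v0:v0+40,u0:u0+60,::-1],None,fx=12,fy=12,interpolation=cv2.INTER_CUBIC)
for y,col in((.0083,(0,255,0)),):
    h=outline(c,.507,y,.160,.036)
    q=((h-[u0,v0]+.5)*12).astype(np.int32); cv2.polylines(im,[q],True,col,1)
    h=outline(c,.507,y,.160,.036)
P=pts(c); hsv=cv2.cvtColor(c["img"],cv2.COLOR_RGB2HSV)
m=(P[...,2]>.15)&(P[...,2]<.185)&(abs(P[...,0]-.507)<.03)&(abs(P[...,1]-.009)<.03)&(hsv[...,1]>70)&(hsv[...,0]<25)
Q=P[m]; print(len(Q),np.percentile(Q,[2,50,98],0).round(4))
cv2.imwrite("pics/4.png",im)
E
```

```text
100 [[ 0.4929 -0.0112  0.1682]
 [ 0.5061 -0.0012  0.176 ]
 [ 0.5222  0.0173  0.179 ]]
```

View pics/4.png

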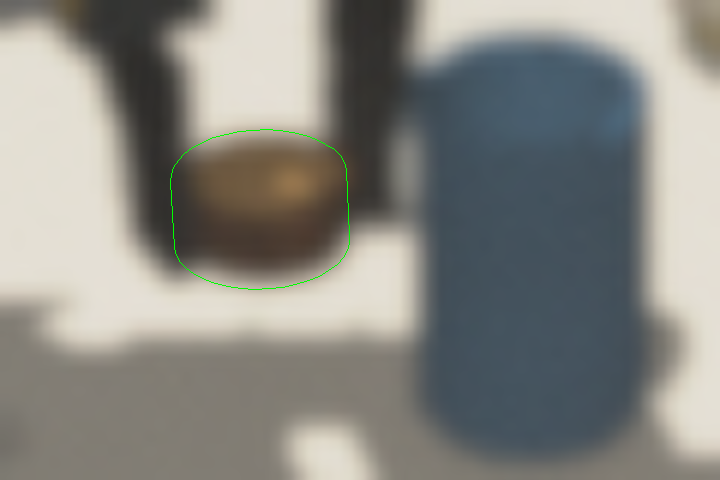

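>>> send_rows(moves=[[-0.5, 0, 0, 0, 0, 0, 1], [-0.95, 0, 0, 0, 0, 0, 1], [-0.95, 0, 0, 0, 0, 0, 1], [-0.95, 0, 0, 0, 0, 0, 1], [-0.95, 0, 0, 0, 0, 0, 1], [-0.95, 0, 0, 0, 0, 0, 1], [-0.95, 0, 0, 0, 0, 0, 1], [-0.95, 0, 0, 0, 0, 0, 1], [-0.95, 0, 0, 0, 0, 0, 1], [-0.95, 0, 0, 0, 0, 0, 1], [-0.95, 0, 0, 0, 0, 0, 1], [-0.95, 0, 0, 0, 0, 0, 1]])

```text
time_s: 12.0
position: [0.5067, -0.2665, 0.1604]
tcp_rot: [[-0.0, 1.0, -0.0], [1.0, 0.0, 0.0], [0.0, -0.0, -1.0]]
force: [-0.5, -0.3, 0.4]
opening: 0.398
```

>>> send_rows(moves=[[-0.95, 0.09, 0, 0, 0, 0, 1], [-0.95, 0.09, 0, 0, 0, 0, 1], [-0.53, 0, 0, 0, 0, 0, 1], [0, 0, 0, 0, 0, 0, 1], [0, 0, 0.5, 0, 0, 0, 1], [0, 0, 0.6, 0, 0, 0, 1], [0, 0, 0.6, 0, 0, 0, 1], [0, 0, 0.6, 0, 0, 0, 1], [0, 0, 0, 0, 0, 0, 1], [0, 0, 0, 0, 0, 0, 1]])

```text
time_s: 13.25
position: [0.5116, -0.3257, 0.103]
tcp_rot: [[-0.001, 1.0, 0.0], [1.0, 0.001, -0.0], [-0.0, 0.0, -1.0]]
force: [-0.8, 0.2, -0.6]
opening: 0.398
```

```bash
python3 - <<'E'
from h import *
import pickle
print(status.read_state()["position"])
o=dict(side=vision.capture("side"),top=vision.capture("top")); pickle.dump(o,open("o5.pkl","wb"))
u,v=proj(o["side"],[[.511,-.327,.08]])[0].astype(int)
cv2.imwrite("pics/5.png",cv2.resize(o["side"]["img"][v-40:v+40,u-50:u+50],None,fx=7,fy=7,interpolation=cv2.INTER_CUBIC)[:,:,::-1])
E
```

```text
[ 0.51158583 -0.32573737  0.10304196]
```

View pics/5.png

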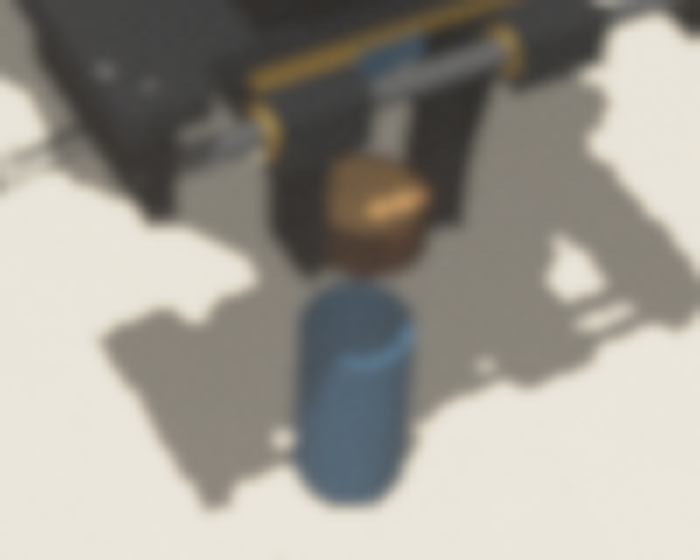

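```bash
python3 - <<'E'
from held import *
o=pickle.load(open("o5.pkl","rb")); c=o["side"]
def cyl(x,y,z0,z1,s):
    t=np.linspace(0,2*np.pi,60); X=np.stack([np.cos(t)*s/2+x,np.sin(t)*s/2+y],-1)
    return cv2.convexHull(proj(c,np.vstack([np.c_[X,0*t+z] for z in(z0,z1)])).astype(np.float32))[:,0]
u0,v0,w,h,k=265,255,70,90,6
u,v=proj(c,[[.511,-.327,.08]])[0].astype(int); u0,v0=u-35,v-40
k=8;im=cv2.resize(c["img"][v0:v0+72,u0:u0+70,::-1],None,fx=k,fy=k,interpolation=cv2.INTER_CUBIC)
x,y=.5101,-.3267
for a,col in((cyl(x,y,0,.066,.035),(0,255,0)),(cyl(x,y,.1015,.1175,.036),(0,0,255)),(cyl(x,y,.0955,.1015,.02),(255,0,255))):
    cv2.polylines(im,[((a-[u0,v0]+.5)*k).astype(np.int32)],True,col,1)
cv2.imwrite("pics/6.png",im)
E
```

```text
(no output)
```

View pics/6.png

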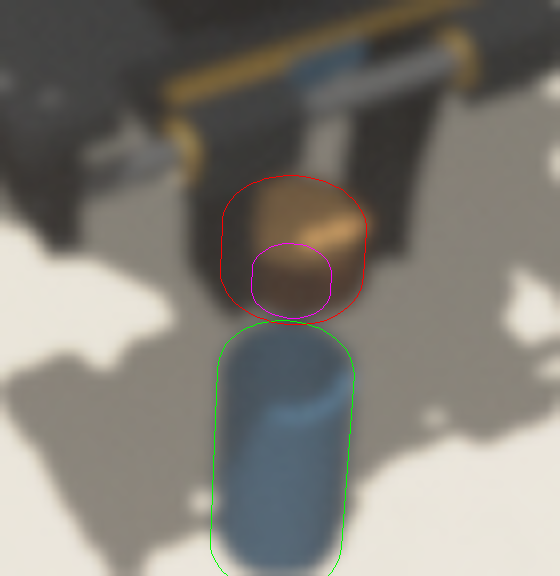

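>>> send_rows(moves=[[0, 0, 0.4, 0, 0, 0, 1], [0, 0, 0.4, 0, 0, 0, 1], [0, 0, 0.3, 0, 0, 0, 1], [0, 0, 0.2, 0, 0, 0, 1], [0, 0, 0, 0, 0, 0, 1], [0, 0, 0, 0, 0, 0, 1]])

```text
time_s: 14.1
position: [0.5115, -0.3258, 0.0707]
tcp_rot: [[-0.001, 1.0, 0.0], [1.0, 0.001, -0.0], [-0.0, 0.0, -1.0]]
force: [-0.7, 0.2, 0.2]
opening: 0.402
```

>>> send_rows(moves=[[0, 0, 0.08, 0, 0, 0, 1], [0, 0, 0.04, 0, 0, 0, 1], [0, 0, 0, 0, 0, 0, 1], [0, 0, 0, 0, 0, 0, 1]])

```text
time_s: 14.6
position: [0.5114, -0.3256, 0.0677]
tcp_rot: [[-0.001, 1.0, 0.0], [1.0, 0.001, -0.0], [-0.0, 0.0, -1.0]]
force: [-0.1, 0.6, 0.2]
opening: 0.399
```

>>> send_rows(moves=[[0, 0, 0.04, 0, 0, 0, 1], [0, 0, 0, 0, 0, 0, 1], [0, 0, 0, 0, 0, 0, 1]])

```text
time_s: 14.98
position: [0.5114, -0.3257, 0.0676]
tcp_rot: [[-0.001, 1.0, 0.0], [1.0, 0.001, -0.0], [-0.0, 0.0, -1.0]]
force: [-1.2, 0.7, 5.9]
opening: 0.4
```

>>> send_rows(moves=[[0, 0, 0.04, 0, 0, 0, 1], [0, 0, 0, 0, 0, 0, 1], [0, 0, 0, 0, 0, 0, 1]])

```text
time_s: 15.35
position: [0.5114, -0.3257, 0.0675]
tcp_rot: [[-0.001, 1.0, 0.0], [1.0, 0.001, -0.001], [-0.001, 0.0, -1.0]]
force: [-2.0, 1.8, 11.0]
opening: 0.401
```

>>> send_rows(moves=[[0, 0, -0.04, 0, 0, 0, 1], [0, 0, 0, 0, 0, 0, 0], [0, 0, 0, 0, 0, 0, -0.5], [0, 0, 0, 0, 0, 0, -1], [0, 0, 0, 0, 0, 0, -1], [0, 0, -0.3, 0, 0, 0, -1], [0, 0, -0.6, 0, 0, 0, -1], [0, 0, -0.9, 0, 0, 0, -1], [0, 0, -0.9, 0, 0, 0, -1], [0, 0, -0.9, 0, 0, 0, -1], [0, 0, 0, 0, 0, 0, -1]])

```text
time_s: 16.73
position: [0.5128, -0.3268, 0.1595]
tcp_rot: [[-0.001, 1.0, 0.005], [1.0, 0.001, -0.004], [-0.004, 0.005, -1.0]]
force: [0.3, -0.2, -0.3]
opening: 1.0
```

```bash
cat > look.py <<'E'
from h import *
import pickle,sys
tag=sys.argv[1]; cs=[tuple(map(float,a.split(","))) for a in sys.argv[2:]]
o=dict(side=vision.capture("side"),top=vision.capture("top")); pickle.dump(o,open(f"o{tag}.pkl","wb"))
print(status.read_state()["position"].round(4),status.read_state()["time_s"])
rows=[]
for p in cs:
    r=[]
    for n in("side","top"):
        u,v=proj(o[n],[p])[0].astype(int); u=np.clip(u,40,520);v=np.clip(v,35,385)
        r.append(cv2.resize(o[n]["img"][v-35:v+35,u-40:u+40],None,fx=5-len(cs)+1,fy=5-len(cs)+1,interpolation=cv2.INTER_CUBIC))
    rows.append(np.hstack(r))
cv2.imwrite(f"pics/{tag}.png",np.vstack(rows)[:,:,::-1])
E
python3 look.py 7 .511,-.327,.07 .508,.008,.05
```

```text
[ 0.5113 -0.3255  0.1569] 16.825
```

View pics/7.png

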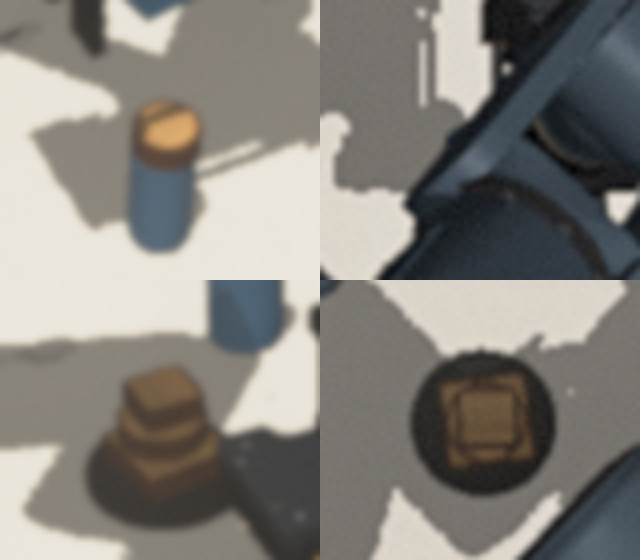

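```bash
cat > refit.py <<'E'
import sys
from fit import *
import pickle
# usage: refit.py tag lid : refit top lid of remaining stack
tag,lid=sys.argv[1:3]; o=pickle.load(open(f"o{tag}.pkl","rb")); S,T=o["side"],o["top"]
bb=pickle.load(open("lid.pkl","rb"))
spec=[("lid_large_square",rect,2,4,.046,.052,.066),("lid_large_round",circ,5,None,.040,.046,.060),("lid_small_square",rect,7,9,.025,.031,.044)]
i=[s[0] for s in spec].index(lid)
for nm,cams in(("side",[S]),("top",[T])):
    fr=[spec[i][2],spec[i][2]+1]+([spec[i][3]] if spec[i][3] else [])
    best=None
    # other params fixed -> build via offset trick: fixed stack shifts with camera => free global shift xy too
    import fit as F
    zmax=.012+.022*(i+1)
    def parts_for():
        p=[(circ,0,1,None,0,.012,.11,.11,1)]; z=.012
        for s in spec[:i+1]:
            _,f,ix,iw,a,b,h=s
            p+=[(f,ix,ix+1,iw,z,z+.006,a,b,1),(f,ix,ix+1,iw,z+.006,z+.022,h,h,1)]; z+=.022
        return p
    base=bb.copy(); off=np.array([-2.5,-1]) if nm=="side" else np.array([.5,0.]); 
    for k in(0,2,5,7): base[k:k+2]+=off/1000
    par=parts_for()
    class PV(list): pass
    orig=F.render
    def rr(c,roi,parts,q,zs,ss):
        full=base.copy(); full[fr]=q[2:] ; full[0:2]=q[:2]
        return orig(c,roi,parts,full,zs,ss)
    F.render=rr
    q0=np.r_[base[0:2],base[fr]]
    for d in ([0,.3,-.3] if len(fr)==3 else [0]):
        q=q0.copy(); 
        if len(fr)==3: q[-1]+=d
        r=F.fit(cams,[.004,.004,.005,.005,.15][:len(q)],par,list(q),zmax)
        if best is None or r[1]<best[1]: best=r
    F.render=orig
    p=best[0]; print(nm,round(best[1],3),"mat",(p[:2]*1e3).round(1),"lid",(p[2:4]*1e3).round(1),(np.degrees(p[4:])%90).round(1))
E
time python3 refit.py 7 lid_small_square
```

```text
side 6.478 mat [508.8   8.8] lid [506.6   5.3] [89.5]
top 3.375 mat [512.3  10.8] lid [510.9   7.9] [1.3]
real	0m27.665s
user	0m27.888s
sys	0m0.340s
```

>>> send_rows(moves=[[0.5, 0, 0, 0, 0, 0, -1], [0.95, 0, 0, 0, 0, 0, -1], [0.95, 0, 0, 0, 0, 0, -1], [0.95, 0, 0, 0, 0, 0, -1], [0.95, 0, 0, 0, 0, 0, -1], [0.95, 0, 0, 0, 0, 0, -1], [0.95, 0, 0, 0, 0, 0, -1], [0.95, 0, 0, 0, 0, 0, -1], [0.95, 0, 0, 0, 0, 0, -1], [0.95, 0, 0, 0, 0, 0, -1], [0.95, 0, 0, 0, 0, 0, -1], [0.95, 0, 0, 0, 0, 0, -1]])

```text
time_s: 18.32
position: [0.511, -0.0502, 0.1567]
tcp_rot: [[-0.001, 1.0, 0.0], [1.0, 0.001, -0.0], [-0.0, 0.0, -1.0]]
force: [0.5, -0.4, -0.1]
opening: 1.001
```

>>> send_rows(moves=[[0.95, 0, 0, 0, 0, 0, -1], [0.95, 0, 0, 0, 0, 0, -1], [0.48, -0.08, 0, 0, 0, 0, -1], [0, 0, 0, 0, 0, -0.15, -1], [0, 0, 0.7, 0, 0, 0, -1], [0, 0, 0.8, 0, 0, 0, -1], [0, 0, 0.8, 0, 0, 0, -1], [0, 0, 0.5, 0, 0, 0, -1], [0, 0, 0, 0, 0, 0, -1], [0, 0, 0, 0, 0, 0, -1]])

```text
time_s: 19.58
position: [0.5097, 0.0073, 0.087]
tcp_rot: [[-0.027, 1.0, 0.001], [1.0, 0.027, -0.0], [-0.0, 0.001, -1.0]]
force: [-0.4, 0.2, 0.2]
opening: 1.0
```

>>> send_rows(moves=[[0, 0, 0.4, 0, 0, 0, -1], [0, 0, 0.4, 0, 0, 0, -1], [0, 0, 0.12, 0, 0, 0, -1], [0, 0, 0, 0, 0, 0, -1], [0, 0, 0, 0, 0, 0, -0.2], [0, 0, 0, 0, 0, 0, -0.1], [0, 0, 0, 0, 0, 0, 0.1], [0, 0, 0, 0, 0, 0, 1], [0, 0, 0, 0, 0, 0, 1], [0, 0, 0, 0, 0, 0, 1], [0, 0, 0, 0, 0, 0, 1]])

```text
time_s: 20.95
position: [0.5091, 0.0076, 0.0636]
tcp_rot: [[-0.027, 1.0, -0.0], [1.0, 0.027, -0.0], [0.0, -0.0, -1.0]]
force: [-0.1, 0.2, 0.4]
opening: 0.5
```

>>> send_rows(moves=[[0, 0, -0.2, 0, 0, 0, 1], [0, 0, -0.3, 0, 0, 0, 1], [0, 0, -0.5, 0, 0, 0, 1], [0, 0, -0.8, 0, 0, 0, 1], [0, 0, -0.8, 0, 0, 0, 1], [0, 0, -0.8, 0, 0, 0, 1], [0, 0, -0.6, 0, 0, 0, 1], [0, 0, 0, 0, 0, 0, 1]])

```text
time_s: 21.95
position: [0.51, 0.0075, 0.165]
tcp_rot: [[-0.027, 1.0, 0.003], [1.0, 0.027, -0.001], [-0.001, 0.003, -1.0]]
force: [0.7, -0.5, -0.9]
opening: 0.504
```

```bash
python3 look.py 8 .509,.008,.16 .508,.008,.04
```

```text
[0.5089 0.0077 0.1635] 22.05
```

View pics/8.png

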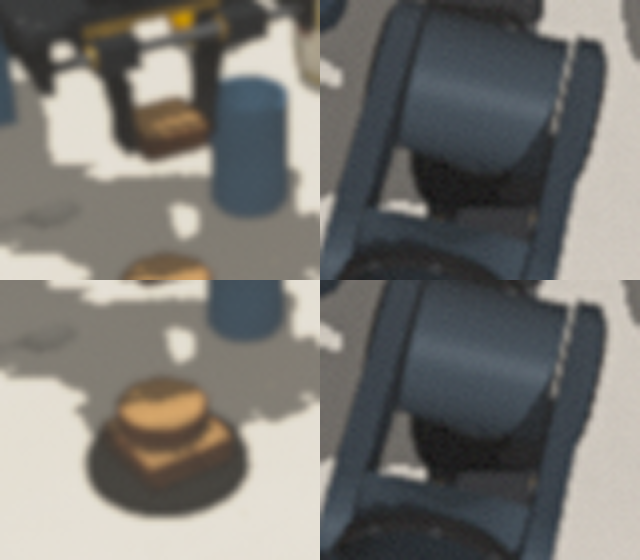

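>>> send_rows(moves=[[0.5, -0.05, 0, 0, 0, 0, 1], [0.9, -0.05, 0, 0, 0, 0, 1], [0.9, -0.05, 0, 0, 0, 0, 1], [0.9, -0.05, 0, 0, 0, 0, 1], [0.9, -0.05, 0, 0, 0, 0, 1], [0.9, -0.05, 0, 0, 0, 0, 1], [0.9, -0.05, 0, 0, 0, 0, 1], [0.9, -0.05, 0, 0, 0, 0, 1], [0.9, -0.05, 0, 0, 0, 0, 1], [0.9, -0.05, 0, 0, 0, 0, 1], [0.9, -0.05, 0, 0, 0, 0, 1], [0.9, -0.05, 0, 0, 0, 0, 1]])

```text
time_s: 23.55
position: [0.4859, 0.2684, 0.1625]
tcp_rot: [[-0.027, 1.0, -0.002], [1.0, 0.027, -0.0], [-0.0, -0.002, -1.0]]
force: [-0.5, -0.0, -0.9]
opening: 0.502
```

>>> send_rows(moves=[[0.9, 0, 0, 0, 0, 0, 1], [0.9, 0, 0, 0, 0, 0, 1], [0.9, 0, 0, 0, 0, 0, 1], [0.32, 0, 0, 0, 0, 0, 1], [0, 0, 0.4, 0, 0, 0, 1], [0, 0, 0.8, 0, 0, 0, 1], [0, 0, 0.6, 0, 0, 0, 1], [0, 0, 0.4, 0, 0, 0, 1], [0, 0, 0, 0, 0, 0, 1], [0, 0, 0, 0, 0, 0, 1]])

```text
time_s: 24.8
position: [0.4856, 0.3427, 0.1089]
tcp_rot: [[-0.027, 1.0, 0.001], [1.0, 0.027, 0.0], [0.0, 0.001, -1.0]]
force: [0.1, -0.4, 0.3]
opening: 0.501
```

```bash
python3 look.py 9 .485,.343,.1 && python3 - <<'E'
from held import *
o=pickle.load(open("o9.pkl","rb")); c=o["side"]
u,v=proj(c,[[.485,.343,.08]])[0].astype(int); u0,v0=u-35,v-35
k=8;im=cv2.resize(c["img"][v0:v0+70,u0:u0+70,::-1],None,fx=k,fy=k,interpolation=cv2.INTER_CUBIC)
def sq(x,y,z0,z1,s,yaw=.035):
    d=np.array([[1,1],[-1,1],[-1,-1],[1,-1]])*s/2; R=np.array([[np.cos(yaw),-np.sin(yaw)],[np.sin(yaw),np.cos(yaw)]]); d=d@R.T+[x,y]
    return cv2.convexHull(proj(c,np.vstack([np.c_[d,[z]*4] for z in(z0,z1)])).astype(np.float32))[:,0]
x,y=.484,.3404
zt=status.read_state()["position"][2]-.002
for a,col in((sq(x,y,0,.076,.043),(0,255,0)),(sq(x,y,zt,zt+.016,.044),(0,0,255))):
    cv2.polylines(im,[((a-[u0,v0]+.5)*k).astype(np.int32)],True,col,1)
cv2.imwrite("pics/10.png",im)
E
```

```text
[0.4857 0.3428 0.1092] 24.9
```

View pics/10.png

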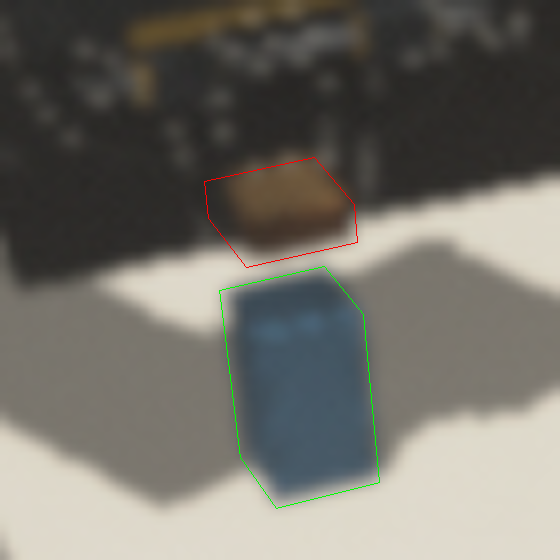

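>>> send_rows(moves=[[0, 0, 0.4, 0, 0, 0, 1], [0, 0, 0.3, 0, 0, 0, 1], [0, 0, 0.2, 0, 0, 0, 1], [0, 0, 0.16, 0, 0, 0, 1], [0, 0, 0.1, 0, 0, 0, 1], [0, 0, 0, 0, 0, 0, 1], [0, 0, 0, 0, 0, 0, 1]])

```text
time_s: 25.78
position: [0.4853, 0.3427, 0.0798]
tcp_rot: [[-0.027, 1.0, 0.0], [1.0, 0.027, 0.0], [0.0, 0.0, -1.0]]
force: [-0.6, -0.0, -1.1]
opening: 0.505
```

>>> send_rows(moves=[[0, 0, 0.08, 0, 0, 0, 1], [0, 0, 0.04, 0, 0, 0, 1], [0, 0, 0, 0, 0, 0, 1], [0, 0, 0, 0, 0, 0, 1]])

```text
time_s: 26.28
position: [0.4854, 0.3427, 0.0776]
tcp_rot: [[-0.027, 1.0, 0.001], [1.0, 0.027, 0.0], [0.0, 0.001, -1.0]]
force: [-1.0, -1.4, 6.0]
opening: 0.501
```

>>> send_rows(moves=[[0, 0, 0.04, 0, 0, 0, 1], [0, 0, 0, 0, 0, 0, 1], [0, 0, 0, 0, 0, 0, 1]])

```text
time_s: 26.65
position: [0.4854, 0.3427, 0.0776]
tcp_rot: [[-0.027, 1.0, 0.001], [1.0, 0.027, 0.0], [0.0, 0.001, -1.0]]
force: [-2.2, -1.8, 10.9]
opening: 0.503
```

>>> send_rows(moves=[[0, 0, -0.04, 0, 0, 0, 1], [0, 0, 0, 0, 0, 0, 0], [0, 0, 0, 0, 0, 0, -0.5], [0, 0, 0, 0, 0, 0, -1], [0, 0, 0, 0, 0, 0, -1], [0, 0, -0.3, 0, 0, 0, -1], [0, 0, -0.6, 0, 0, 0, -1], [0, 0, -0.9, 0, 0, 0, -1], [0, 0, -0.9, 0, 0, 0, -1], [0, 0, -0.5, 0, 0, 0, -1], [0, 0, 0, 0, 0, 0, -1]])

```text
time_s: 28.02
position: [0.4859, 0.343, 0.158]
tcp_rot: [[-0.027, 1.0, 0.003], [1.0, 0.027, 0.001], [0.001, 0.003, -1.0]]
force: [-0.1, -0.4, -0.3]
opening: 0.996
```

```bash
python3 look.py 11 .485,.343,.07 .508,.008,.04; python3 refit.py 11 lid_large_round
```

```text
[0.4848 0.3424 0.1563] 28.125
side 1.778 mat [508.7   9.7] lid [506.1   6.5] []
top 3.021 mat [512.5  10.9] lid [509.2   8.3] []
```

View pics/11.png

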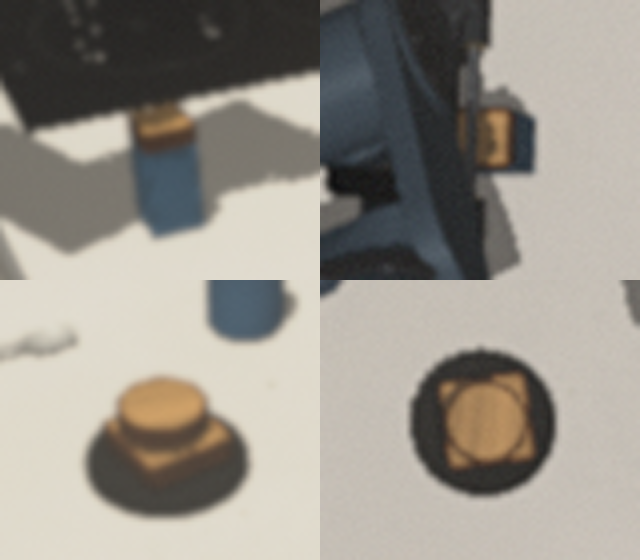

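>>> send_rows(moves=[[-0.5, 0.05, 0, 0, 0, 0, -1], [-0.95, 0.05, 0, 0, 0, 0, -1], [-0.95, 0.05, 0, 0, 0, 0, -1], [-0.95, 0.05, 0, 0, 0, 0, -1], [-0.95, 0.05, 0, 0, 0, 0, -1], [-0.95, 0.05, 0, 0, 0, 0, -1], [-0.95, 0.05, 0, 0, 0, 0, -1], [-0.95, 0.05, 0, 0, 0, 0, -1], [-0.95, 0.05, 0, 0, 0, 0, -1], [-0.95, 0.05, 0, 0, 0, 0, -1], [-0.95, 0, 0, 0, 0, 0, -1], [-0.95, 0, 0, 0, 0, 0, -1]])

```text
time_s: 29.62
position: [0.5042, 0.0678, 0.1558]
tcp_rot: [[-0.026, 1.0, -0.002], [1.0, 0.026, -0.0], [-0.0, -0.002, -1.0]]
force: [0.7, -0.6, -0.3]
opening: 1.0
```

>>> send_rows(moves=[[-0.95, 0, 0, 0, 0, 0, -1], [-0.95, 0, 0, 0, 0, 0, -1], [-0.52, 0, 0, 0, 0, 0, -1], [0, 0, 0.5, 0, 0, 0, -1], [0, 0, 0.8, 0, 0, 0, -1], [0, 0, 0.8, 0, 0, 0, -1], [0, 0, 0.8, 0, 0, 0, -1], [0, 0, 0.6, 0, 0, 0, -1], [0, 0, 0.3, 0, 0, 0, -1], [0, 0, 0, 0, 0, 0, -1], [0, 0, 0, 0, 0, 0, -1]])

```text
time_s: 31.0
position: [0.5071, 0.0088, 0.062]
tcp_rot: [[-0.027, 1.0, 0.001], [1.0, 0.027, -0.0], [-0.0, 0.001, -1.0]]
force: [0.7, -0.5, 1.2]
opening: 1.0
```

>>> send_rows(moves=[[0, 0, 0.4, 0, 0, 0, -1], [0, 0, 0.3, 0, 0, 0, -1], [0, 0, 0.1, 0, 0, 0, -1], [0, 0, 0, 0, 0, 0, -1], [0, 0, 0, 0, 0, 0, -0.5], [0, 0, 0, 0, 0, 0, -0.4], [0, 0, 0, 0, 0, 0, -0.3], [0, 0, 0, 0, 0, 0, 1], [0, 0, 0, 0, 0, 0, 1], [0, 0, 0, 0, 0, 0, 1], [0, 0, 0, 0, 0, 0, 1]])

```text
time_s: 32.38
position: [0.5067, 0.0088, 0.0417]
tcp_rot: [[-0.027, 1.0, 0.0], [1.0, 0.027, -0.0], [-0.0, 0.0, -1.0]]
force: [-0.7, -1.0, 2.3]
opening: 0.672
```

>>> send_rows(moves=[[0, 0, -0.2, 0, 0, 0, 1], [0, 0, -0.3, 0, 0, 0, 1], [0, 0, -0.5, 0, 0, 0, 1], [0, 0, -0.8, 0, 0, 0, 1], [0, 0, -0.8, 0, 0, 0, 1], [0, 0, -0.8, 0, 0, 0, 1], [0, 0, -0.8, 0, 0, 0, 1], [0, 0, -0.6, 0, 0, 0, 1], [0, 0, 0, 0, 0, 0, 1], [0, 0, 0, 0, 0, 0, 1]])

```text
time_s: 33.62
position: [0.5062, 0.0089, 0.1612]
tcp_rot: [[-0.027, 1.0, -0.001], [1.0, 0.027, 0.0], [0.0, -0.001, -1.0]]
force: [-0.4, -0.5, -1.0]
opening: 0.679
```

```bash
python3 look.py 12 .507,.008,.16 .508,.008,.03
```

```text
[0.506  0.0089 0.1608] 33.725
```

View pics/12.png

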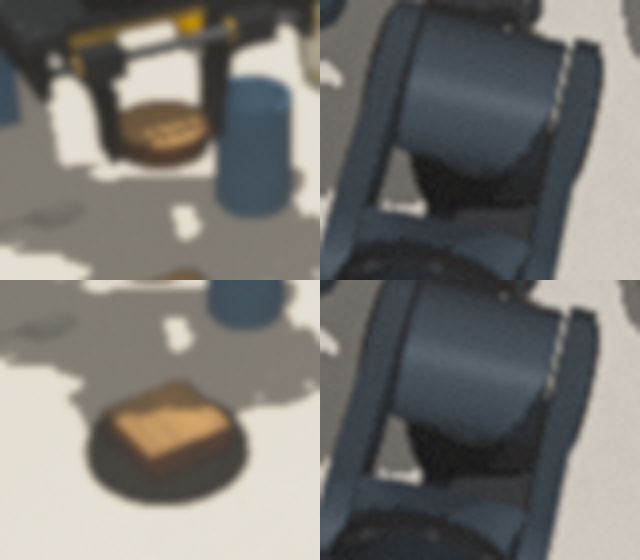

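>>> send_rows(moves=[[0.3, 0.3, 0, 0, 0, 0, 1], [0.7, 0.65, 0, 0, 0, 0, 1], [0.7, 0.65, 0, 0, 0, 0, 1], [0.7, 0.65, 0, 0, 0, 0, 1], [0.7, 0.65, 0, 0, 0, 0, 1], [0.7, 0.65, 0, 0, 0, 0, 1], [0.7, 0.65, 0, 0, 0, 0, 1], [0.7, 0.65, 0, 0, 0, 0, 1], [0.12, 0.16, 0, 0, 0, 0, 1], [0, 0, 0.5, 0, 0, 0, 1], [0, 0, 0.4, 0, 0, 0, 1], [0, 0, 0, 0, 0, 0, 1]])

```text
time_s: 35.22
position: [0.6266, 0.1444, 0.1373]
tcp_rot: [[-0.026, 1.0, -0.004], [1.0, 0.026, -0.0], [-0.0, -0.004, -1.0]]
force: [0.4, 0.3, -0.9]
opening: 0.675
```

```bash
python3 look.py 13 .628,.144,.1 && python3 - <<'E'
from held import *
o=pickle.load(open("o13.pkl","rb")); c=o["side"]
u,v=proj(c,[[.628,.144,.09]])[0].astype(int); u0,v0=u-35,v-35
k=8;im=cv2.resize(c["img"][v0:v0+70,u0:u0+70,::-1],None,fx=k,fy=k,interpolation=cv2.INTER_CUBIC)
def cyl(x,y,z0,z1,s):
    t=np.linspace(0,2*np.pi,60); X=np.stack([np.cos(t)*s/2+x,np.sin(t)*s/2+y],-1)
    return cv2.convexHull(proj(c,np.vstack([np.c_[X,0*t+z] for z in(z0,z1)])).astype(np.float32))[:,0]
x,y=.6272,.1425
zt=status.read_state()["position"][2]-.002
for a,col in((cyl(x,y,0,.092,.059),(0,255,0)),(cyl(x,y,zt,zt+.016,.060),(0,0,255))):
    cv2.polylines(im,[((a-[u0,v0]+.5)*k).astype(np.int32)],True,col,1)
cv2.imwrite("pics/14.png",im)
E
```

```text
[0.6279 0.1446 0.1387] 35.325
```

View pics/14.png

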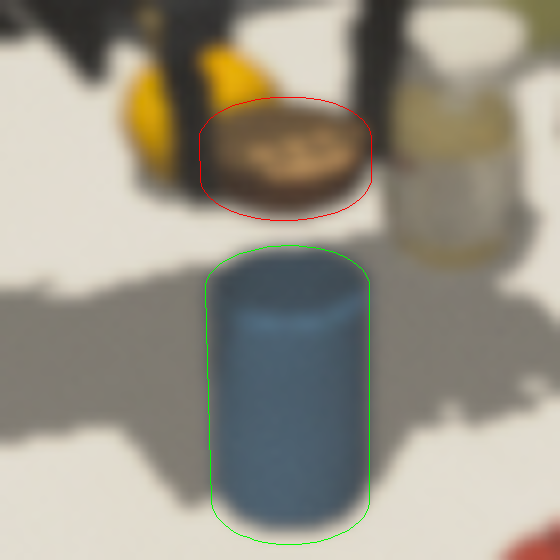

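>>> send_rows(moves=[[0, 0, 0.4, 0, 0, 0, 1], [0, 0, 0.4, 0, 0, 0, 1], [0, 0, 0.4, 0, 0, 0, 1], [0, 0, 0.3, 0, 0, 0, 1], [0, 0, 0.16, 0, 0, 0, 1], [0, 0, 0.1, 0, 0, 0, 1], [0, 0, 0, 0, 0, 0, 1], [0, 0, 0, 0, 0, 0, 1]])

```text
time_s: 36.33
position: [0.6285, 0.1451, 0.0954]
tcp_rot: [[-0.027, 1.0, 0.001], [1.0, 0.027, 0.0], [-0.0, 0.001, -1.0]]
force: [-0.4, 0.2, -1.0]
opening: 0.676
```

>>> send_rows(moves=[[0, 0, 0.08, 0, 0, 0, 1], [0, 0, 0.04, 0, 0, 0, 1], [0, 0, 0, 0, 0, 0, 1], [0, 0, 0, 0, 0, 0, 1]])

```text
time_s: 36.83
position: [0.6287, 0.1452, 0.0937]
tcp_rot: [[-0.027, 1.0, 0.001], [1.0, 0.027, 0.0], [-0.0, 0.001, -1.0]]
force: [-1.5, 0.6, 6.1]
opening: 0.676
```

>>> send_rows(moves=[[0, 0, 0.04, 0, 0, 0, 1], [0, 0, 0, 0, 0, 0, 1], [0, 0, -0.04, 0, 0, 0, 1], [0, 0, 0, 0, 0, 0, -0.3], [0, 0, 0, 0, 0, 0, -0.7], [0, 0, 0, 0, 0, 0, -1], [0, 0, 0, 0, 0, 0, -1], [0, 0, -0.3, 0, 0, 0, -1], [0, 0, -0.7, 0, 0, 0, -1], [0, 0, -0.9, 0, 0, 0, -1], [0, 0, -0.8, 0, 0, 0, -1], [0, 0, 0, 0, 0, 0, -1]])

```text
time_s: 38.33
position: [0.6302, 0.1453, 0.1627]
tcp_rot: [[-0.027, 1.0, 0.006], [1.0, 0.027, 0.0], [0.0, 0.006, -1.0]]
force: [0.0, -0.2, 0.1]
opening: 0.999
```

```bash
python3 look.py 15 .628,.144,.09 .508,.008,.03; python3 refit.py 15 lid_large_square
```

```text
[0.6283 0.1451 0.1601] 38.425
side 1.299 mat [508.5   9.5] lid [508.1   6.5] [9.1]
top 2.874 mat [512.2  11.1] lid [512.6   7.8] [8.8]
```

View pics/15.png

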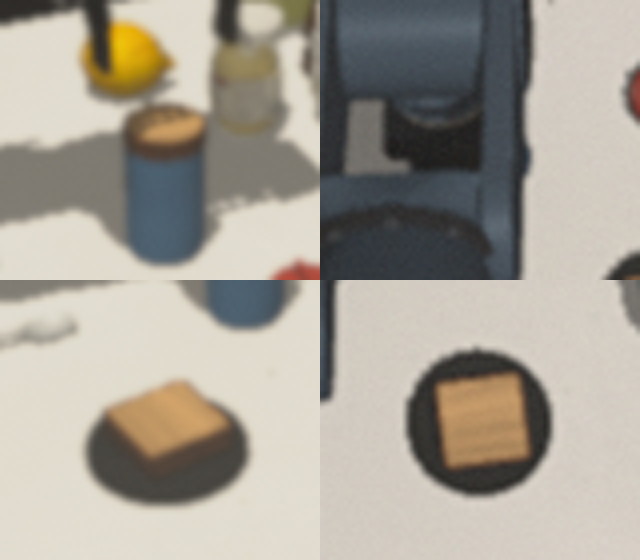

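>>> send_rows(moves=[[-0.3, -0.3, 0, 0, 0, 0, -1], [-0.7, -0.65, 0, 0, 0, 0, -1], [-0.7, -0.65, 0, 0, 0, 0, -1], [-0.7, -0.65, 0, 0, 0, 0, -1], [-0.7, -0.65, 0, 0, 0, 0, -1], [-0.7, -0.65, 0, 0, 0, 0, -1], [-0.7, -0.65, 0, 0, 0, 0, -1], [-0.7, -0.65, 0, 0, 0, 0, -1], [-0.14, -0.05, 0, 0, 0, 0, -1], [0, 0, 0, 0, 0, -0.74, -1], [0, 0, 0, 0, 0, 0, -1]])

```text
time_s: 39.8
position: [0.5096, 0.0086, 0.1593]
tcp_rot: [[-0.154, 0.988, -0.0], [0.988, 0.154, 0.0], [0.0, -0.0, -1.0]]
force: [0.4, 0.4, 0.3]
opening: 1.0
```

>>> send_rows(moves=[[0, 0, 0.5, 0, 0, 0, -1], [0, 0, 0.8, 0, 0, 0, -1], [0, 0, 0.8, 0, 0, 0, -1], [0, 0, 0.8, 0, 0, 0, -1], [0, 0, 0.8, 0, 0, 0, -1], [0, 0, 0.6, 0, 0, 0, -1], [0, 0, 0.4, 0, 0, 0, -1], [0, 0, 0, 0, 0, 0, -1], [0, 0, 0, 0, 0, 0, -1]])

```text
time_s: 40.92
position: [0.5098, 0.0083, 0.0424]
tcp_rot: [[-0.155, 0.988, 0.001], [0.988, 0.155, -0.0], [-0.0, 0.001, -1.0]]
force: [1.1, -0.2, -0.0]
opening: 0.999
```

cmd z = 0.0425; go 22.5 mm further.

>>> send_rows(moves=[[0, 0, 0.4, 0, 0, 0, -1], [0, 0, 0.3, 0, 0, 0, -1], [0, 0, 0.2, 0, 0, 0, -1], [0, 0, 0, 0, 0, 0, -1], [0, 0, 0, 0, 0, 0, -0.65], [0, 0, 0, 0, 0, 0, -0.55], [0, 0, 0, 0, 0, 0, -0.45], [0, 0, 0, 0, 0, 0, 1], [0, 0, 0, 0, 0, 0, 1], [0, 0, 0, 0, 0, 0, 1], [0, 0, 0, 0, 0, 0, 1]])

```text
time_s: 42.3
position: [0.5095, 0.0084, 0.0197]
tcp_rot: [[-0.155, 0.988, 0.0], [0.988, 0.155, -0.0], [-0.0, 0.0, -1.0]]
force: [0.1, -1.1, 3.1]
opening: 0.753
```

>>> send_rows(moves=[[0, 0, -0.2, 0, 0, 0, 1], [0, 0, -0.3, 0, 0, 0, 1], [0, 0, -0.5, 0, 0, 0, 1], [0, 0, -0.8, 0, 0, 0, 1], [0, 0, -0.8, 0, 0, 0, 1], [0, 0, -0.8, 0, 0, 0, 1], [0, 0, -0.8, 0, 0, 0, 1], [0, 0, -0.8, 0, 0, 0, 1], [0, 0, -0.6, 0, 0, 0, 1], [0, 0, 0, 0, 0, 0, 1], [0, 0, 0, 0, 0, 0, 1]])

```text
time_s: 43.68
position: [0.5089, 0.0085, 0.1592]
tcp_rot: [[-0.155, 0.988, -0.001], [0.988, 0.155, 0.0], [0.0, -0.001, -1.0]]
force: [-1.3, -0.5, -1.0]
opening: 0.749
```

```bash
python3 look.py 16 .507,.008,.16 .508,.008,.03
```

```text
[0.5087 0.0085 0.1588] 43.775
```

View pics/16.png

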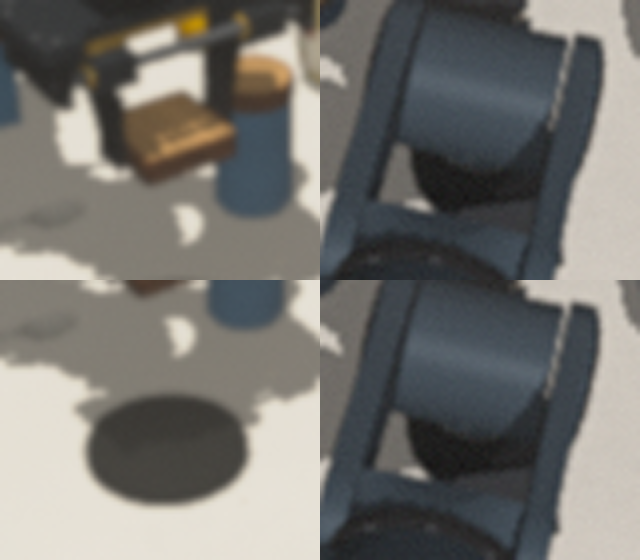

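>>> send_rows(moves=[[-0.3, 0.2, 0, 0, 0, 0, 1], [-0.8, 0.4, 0, 0, 0, 0, 1], [-0.8, 0.4, 0, 0, 0, 0, 1], [-0.8, 0.4, 0, 0, 0, 0, 1], [-0.8, 0.4, 0, 0, 0, 0, 1], [-0.8, 0.4, 0, 0, 0, 0, 1], [-0.8, 0.4, 0, 0, 0, 0, 1], [-0.8, 0.4, 0, 0, 0, 0, 1], [-0.64, 0.05, 0, 0, 0, 0.04, 1], [0, 0, 0.5, 0, 0, 0, 1], [0, 0, 0.5, 0, 0, 0, 1], [0, 0, 0, 0, 0, 0, 1]])

```text
time_s: 45.28
position: [0.6082, -0.1399, 0.1325]
tcp_rot: [[-0.149, 0.989, -0.005], [0.989, 0.149, 0.002], [0.003, -0.004, -1.0]]
force: [-0.6, 0.5, -1.3]
opening: 0.754
```

```bash
python3 look.py 17 .61,-.142,.1 && python3 - <<'E'
from held import *
o=pickle.load(open("o17.pkl","rb")); c=o["side"]
u,v=proj(c,[[.61,-.142,.08]])[0].astype(int); u0,v0=u-35,v-40
k=8;im=cv2.resize(c["img"][v0:v0+75,u0:u0+70,::-1],None,fx=k,fy=k,interpolation=cv2.INTER_CUBIC)
def sq(x,y,z0,z1,s,yaw=np.radians(8.4)):
    d=np.array([[1,1],[-1,1],[-1,-1],[1,-1]])*s/2; R=np.array([[np.cos(yaw),-np.sin(yaw)],[np.sin(yaw),np.cos(yaw)]]); d=d@R.T+[x,y]
    return cv2.convexHull(proj(c,np.vstack([np.c_[d,[z]*4] for z in(z0,z1)])).astype(np.float32))[:,0]
x,y=.6088,-.1433
zt=status.read_state()["position"][2]-.002
for a,col in((sq(x,y,0,.084,.065),(0,255,0)),(sq(x,y,zt,zt+.016,.066),(0,0,255))):
    cv2.polylines(im,[((a-[u0,v0]+.5)*k).astype(np.int32)],True,col,1)
cv2.imwrite("pics/18.png",im)
E
```

```text
[ 0.6097 -0.1405  0.1341] 45.375
```

View pics/18.png

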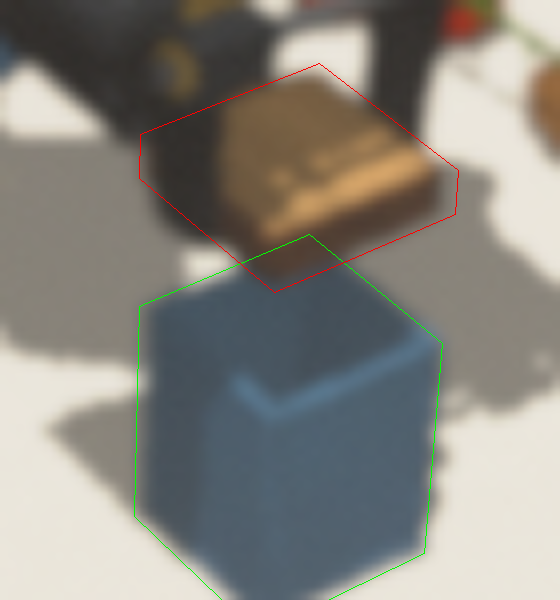

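>>> send_rows(moves=[[-0.05, 0, 0, 0, 0, 0, 1], [0, 0, 0, 0, 0, 0, 1], [0, 0, 0, 0, 0, 0, 1], [0, 0, 0, 0, 0, 0, 1]])

```text
time_s: 45.88
position: [0.6103, -0.1425, 0.1347]
tcp_rot: [[-0.148, 0.989, 0.0], [0.989, 0.148, -0.0], [-0.0, 0.0, -1.0]]
force: [0.1, 0.3, -1.2]
opening: 0.755
```

```bash
cat > lidfit.py <<'E'
# depth fit of held lid + canister separately in side cam, from tag
from fit import *
import pickle,sys
o=dict(side=vision.capture("side")); pickle.dump(o,open("o19.pkl","wb"))
c=o["side"]; st=status.read_state()["position"]; print(st.round(4))
P=pts(c); hsv=cv2.cvtColor(c["img"],cv2.COLOR_RGB2HSV)
near=(abs(P[...,0]-.61)<.06)&(abs(P[...,1]+.142)<.06)&(c["depth"]>0)
br=near&(hsv[...,0]<25)&(hsv[...,1]>70)&(P[...,2]>.11)
bl=near&(hsv[...,0]>95)&(hsv[...,0]<125)&(hsv[...,1]>70)&(P[...,2]<.09)&(P[...,2]>.01)
yaw=np.radians(8.5); R=np.array([[np.cos(yaw),np.sin(yaw)],[-np.sin(yaw),np.cos(yaw)]])
for n,m in(("lid",br),("can",bl)):
    q=P[m]; w=(q[:,:2]-[.61,-.142])@R.T*1000
    print(n,m.sum(),"u pct",np.percentile(w[:,0],[1,3,10,50,90,97,99]).round(1),"v",np.percentile(w[:,1],[1,3,10,20,50,90,97,99]).round(1),"z",np.percentile(q[:,2],[2,50,98]).round(4))
    front=np.abs(w[:,1]-np.percentile(w[:,1],10))<5
    print("  front face v median",np.median(w[front,1]).round(2))
E
python3 lidfit.py
```

```text
[ 0.6103 -0.1425  0.1347]
lid 664 u pct [-63.3 -51.8 -33.4  -0.2  35.1  48.6  59.7] v [-37.2 -35.9 -33.8 -30.2 -20.3  17.5  25.2  29.2] z [0.1391 0.1495 0.2409]
  front face v median -33.39
can 283 u pct [-34.4 -33.6 -32.4  -7.6  21.7  27.5  29.1] v [-35.3 -34.5 -33.8 -33.1 -31.8  -7.2  27.7  29.7] z [0.0291 0.0702 0.0848]
  front face v median -32.33
```

>>> send_rows(moves=[[0.02, 0, 0.4, 0, 0, 0, 1], [0, 0, 0.4, 0, 0, 0, 1], [0, 0, 0.4, 0, 0, 0, 1], [0, 0, 0.4, 0, 0, 0, 1], [0, 0, 0.2, 0, 0, 0, 1], [0, 0, 0.1, 0, 0, 0, 1], [0, 0, 0, 0, 0, 0, 1], [0, 0, 0, 0, 0, 0, 1]])

```text
time_s: 46.92
position: [0.6105, -0.1421, 0.0874]
tcp_rot: [[-0.148, 0.989, 0.001], [0.989, 0.148, -0.0], [-0.0, 0.001, -1.0]]
force: [0.1, -1.1, -1.7]
opening: 0.754
```

>>> send_rows(moves=[[0, 0, 0.08, 0, 0, 0, 1], [0, 0, 0.04, 0, 0, 0, 1], [0, 0, 0, 0, 0, 0, 1], [0, 0, 0, 0, 0, 0, 1]])

```text
time_s: 47.42
position: [0.6106, -0.1422, 0.0857]
tcp_rot: [[-0.149, 0.989, 0.001], [0.989, 0.149, -0.001], [-0.001, 0.001, -1.0]]
force: [-1.0, 0.5, 6.8]
opening: 0.755
```

Home contact at the expected height. Press slightly, release, and retreat clear.

>>> send_rows(moves=[[0, 0, 0.04, 0, 0, 0, 1], [0, 0, 0, 0, 0, 0, 1], [0, 0, -0.04, 0, 0, 0, 1], [0, 0, 0, 0, 0, 0, -0.6], [0, 0, 0, 0, 0, 0, -0.8], [0, 0, 0, 0, 0, 0, -1], [0, 0, 0, 0, 0, 0, -1], [0, 0, -0.3, 0, 0, 0, -1], [0, 0, -0.7, 0, 0, 0, -1], [0, 0, -0.9, 0, 0, 0, -1], [0, 0, -0.9, 0, 0, 0, -1], [0, 0, -0.5, 0, 0, 0, -1]])

```text
time_s: 48.92
position: [0.6112, -0.1424, 0.1692]
tcp_rot: [[-0.148, 0.989, 0.003], [0.989, 0.148, -0.001], [-0.002, 0.003, -1.0]]
force: [-0.8, -0.5, -0.0]
opening: 1.001
```

>>> send_rows(moves=[[0, -0.8, 0, 0, 0, 0, -1], [0, -0.8, 0, 0, 0, 0, -1], [0.4, -0.8, 0, 0, 0, 0, -1], [0.8, -0.6, 0, 0, 0, 0, -1], [0.8, -0.5, 0, 0, 0, 0, -1], [0.8, -0.5, 0, 0, 0, 0, -1], [0.8, -0.5, 0, 0, 0, 0, -1], [0.8, 0, 0, 0, 0, 0, -1], [0.8, 0, 0, 0, 0, 0, -1], [0.4, 0, 0, 0, 0, 0, -1], [0, 0, 0, 0, 0, 0, -1]])

```text
time_s: 50.3
position: [0.4786, -0.0197, 0.1667]
tcp_rot: [[-0.15, 0.989, 0.001], [0.989, 0.15, -0.0], [-0.0, 0.0, -1.0]]
force: [-0.6, 0.3, 0.3]
opening: 1.003
```

```bash
python3 look.py 20 .61,-.142,.08 ; python3 - <<'E'
from fit import *
import pickle
o=pickle.load(open("o20.pkl","rb"))
a=o["side"]["img"][120:350,150:420]
b=o["top"]["img"][130:270,130:430]
cv2.imwrite("pics/21.png",cv2.resize(a,None,fx=2.6,fy=2.6,interpolation=cv2.INTER_CUBIC)[:,:,::-1])
cv2.imwrite("pics/22.png",cv2.resize(b,None,fx=2.6,fy=2.6,interpolation=cv2.INTER_CUBIC)[:,:,::-1])
for n in("side","top"):
    c=o[n];P=pts(c)
    for nm,(x,y,s,z) in dict(sr=(.5105,-.326,.036,.082),ssq=(.485,.342,.044,.092),lr=(.6283,.1445,.06,.108),lsq=(.61,-.142,.066,.1)).items():
        dx=(0 if n=="side" else .0025); 
        m=(np.hypot(P[...,0]-x-dx,P[...,1]-y)<s*.4)&(P[...,2]>z-.01)&(c["depth"]>0)
        if m.sum()<8: print(n,nm,"few",m.sum());continue
        q=P[m]; A=np.c_[q[:,:2]-[x,y],np.ones(len(q))]; k=np.linalg.lstsq(A,q[:,2],rcond=None)[0]
        print(n,nm,m.sum(),"z",round(k[2]*1000,1),"expect",z*1000,"tilt deg",np.degrees(np.arctan(k[:2])).round(1))
E
```

```text
[ 0.4788 -0.0206  0.1666] 50.4
side sr 118 z 82.4 expect 82.0 tilt deg [1.  0.6]
side ssq 14 z 94.1 expect 92.0 tilt deg [-2.5 -8.6]
side lr 96 z 108.1 expect 108.0 tilt deg [ 0.8 -1.6]
side lsq 234 z 100.3 expect 100.0 tilt deg [ 0.5 -0.3]
top sr 82 z 82.8 expect 82.0 tilt deg [2.6 0.5]
top ssq 123 z 91.9 expect 92.0 tilt deg [0.4 1.8]
top lr 5831 z 926.4 expect 108.0 tilt deg [ 76.8 -14.4]
top lsq 4704 z 307.9 expect 100.0 tilt deg [88.1 -2.4]
```

View pics/21.png

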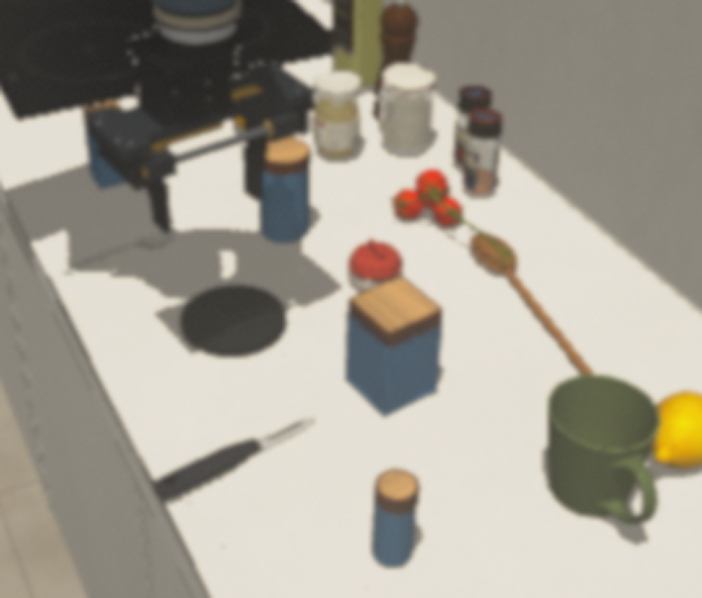

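View pics/22.png

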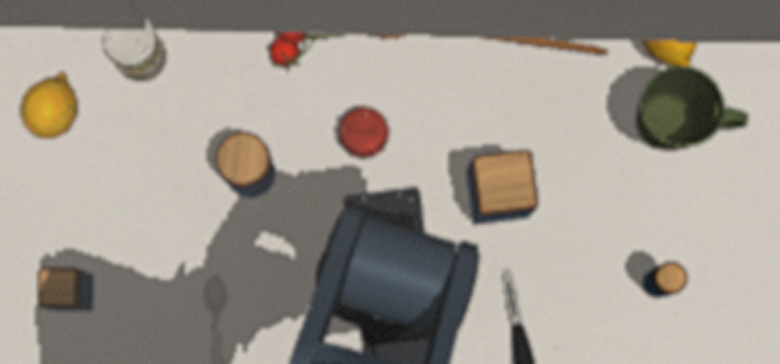

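```bash
python3 -c "
from rig import bot; print(bot.hand_in())"
```

```text
the job is handed in; nothing more can be done
None
```

All four lids are on the canisters they fit, plug down and seated, and I handed the job in about 50 s into the 120 s allowed. I took the stack apart from the top down. Each lid met its rim at the expected height and was pressed home with roughly 6–11 N.

**Last checks:**
- **Lid heights:** the depth readings put the lid tops at 82.4, 91.9, 108.1 and 100.3 mm, against 82, 92, 108 and 100 mm expected. They are in the order small round, small square, large round, large square.
- **Level:** the fitted tilt is within about 2.6°, which I take to be depth noise.
- **Square lids:** both look lined up with their canisters in the pictures; I set the turns from the measured canister angles.
- **Bystanders:** the mug and the kitchen timer look unmoved in the last pictures; I did not measure them again.

**Checks that disagreed or did not work:**
- **Small square, side camera:** the gripper mostly hid this lid, so that camera's 94.1 mm and 8.6° tilt come from only 14 points. The top camera gave 91.9 mm and about 2°.
- **The two large lids, top camera:** the overhead cabinet spoiled these readings, so their heights rest on the side camera alone.
- **Camera agreement:** the two cameras differed by 3–4 mm in x throughout. I placed by values between them that matched where the gripper actually was.

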